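# Tip the stock box over the stop bar into the sorting tray

## Task

Slide the wooden stock box up against the steel stop bar while it still stands upright, then tip it forwards over the bar, without lifting it off the stand, so that it lies on its side across the bar and all three wax tubes roll out into the sorting tray. Leave the box lying there, with every tube in the tray and outside the box, and do not disturb the jar, the pot or the mallet.

Things in the scene. Friction and masses are not known exactly. Their poses are not given: they have to be found in the camera images.
- station: Fixed tipping station: light wood stand, steel stop bar on its front edge, sorting tray beyond. Origin on the bench top (z = 0) under the middle of the bar's inner face; x = tipping direction (world yaw 73 to 107 degrees, the robot's left), y across, z up. The stand's top, 40 mm above the bench, spans x = -200 to 12 mm, y = +-88 mm.
- stop (a point): Middle of the upper inner edge of the steel stop bar, over which the box tips. The bar spans station x = 0 to 12 mm and the stand's full width; its top is 7 mm above the stand, 47 mm above the bench.
- tray_floor (a point): Centre of the sorting tray's cork floor, 6 mm above the bench. Inside, the tray spans station x = 12 to 274 mm, y = +-80 mm; its dark wood walls are 8 mm thick, tops 45 mm above the bench.
- stock_box: Open dark wood box with brass corner straps, 100 mm (x) by 120 mm (y) outside, 110 mm high, walls and floor 6 mm, 0.25 to 0.5 kg empty. Origin at the centre of its underside, z to its mouth, x to the stop bar within 7 degrees. It starts upright on the stand, its front face 20 to 50 mm short of the bar. A push on the back face (x = -50 mm) 55 mm up slides it; pushed near the top it may tip.
- front_foot (a point): Middle of the box's lower front edge (x = 50 mm, z = 0 in the box's frame). With it against the bar, a push high on the back face (85 mm up), following its arc over the bar's edge, tips the box; past about 60 degrees of tilt it falls forwards by itself.
- mouth (a point): Centre of the box's open mouth (z = 110 mm in the box's frame). The tipped box rests with its front face on the bar and its mouth down in the tray, roughly 118 degrees from upright.
- tube1: Green carving-wax ring tube, rigid, 26 mm diameter, 90 mm long, about 60 g; origin at its middle, y along its length (it rolls about y). It starts lying loose in the box, across the tipping direction.
- tube2: Blue carving-wax ring tube, rigid, 26 mm diameter, 90 mm long, about 60 g; origin at its middle, y along its length (it rolls about y). It starts lying loose in the box, across the tipping direction.
- tube3: Purple carving-wax ring tube, rigid, 26 mm diameter, 90 mm long, about 60 g; origin at its middle, y along its length (it rolls about y). It starts lying loose in the box, across the tipping direction.
- jar: Bystander: jar with brass cap, 64 mm across, 75 mm high, origin under its centre.
- burnisher_pot: Bystander: copper pot of burnishers, 72 mm across, pot 85 mm high, about 145 mm with the tools, origin under its centre.
- mallet: Bystander: hammer, 220 mm long, lying on the bench, origin under its middle, handle to its -x.
Mind the look-alikes: they are no part of the job. What is shaped like the tube3 but orange or yellow is not meant.

How it is judged (in metres and radians):
On the way, in this order (a step that is already met when the one before it is completed fails the run):
1. the box stands against the stop bar (within 8 mm), upright (within 11 degrees), the tubes still in it (x of front_foot in the frame of station above -0.008 m and angle between stock_box's own z axis and vertical below 0.2 rad and z of front_foot in the frame of station below 0.052 m and z of each of tube1, tube2, tube3 in the frame of stock_box below 0.1 m), for 0.1 s.
2. the box is tipped between 30 and 60 degrees with its front foot still at the stop bar (within 30 mm) and low (not lifted off the stand), the tubes still in it (angle between stock_box's own z axis and vertical between 0.52 and 1.05 rad and x of front_foot in the frame of station between -0.03 and 0.03 m and z of front_foot in the frame of station below 0.075 m and z of each of tube1, tube2, tube3 in the frame of stock_box below 0.1 m).
At the end, for the whole second after the job is handed in: The box is at rest on its side across the stop bar (83 to 143 degrees from upright, foot end still resting up at the bar, mouth over the tray); every tube's middle is inside the tray, past the box's mouth (5 mm allowed) and below 60 mm above the bench, and at rest (under 30 mm/s) (angle between stock_box's own z axis and vertical between 1.45 and 2.5 rad and x of mouth in the frame of station above 0.04 m and x of stock_box in the frame of station between -0.09 and 0.06 m and z of front_foot in the frame of station above 0.035 m and linear speed of stock_box below 0.02 m/s and z of each of tube1, tube2, tube3 in the frame of stock_box above 0.105 m and x of tube1 in the frame of station between 0.012 and 0.274 m and y of tube1 in the frame of station between -0.08 and 0.08 m and z of each of tube1, tube2, tube3 in the frame of station below 0.06 m and linear speed of each of tube1, tube2, tube3 below 0.03 m/s and x of tube2 in the frame of station between 0.012 and 0.274 m and y of tube2 in the frame of station between -0.08 and 0.08 m and x of tube3 in the frame of station between 0.012 and 0.274 m and y of tube3 in the frame of station between -0.08 and 0.08 m); the robot touches nothing.
It fails at once if the jar is moved more than 30 mm (distance of jar from where it was at the start of the episode above 0.03 m).
It fails at once if the pot is moved more than 30 mm (distance of burnisher_pot from where it was at the start of the episode above 0.03 m).
It fails at once if the mallet is moved more than 30 mm (distance of mallet from where it was at the start of the episode above 0.03 m).
It fails at once if the box is lifted (its lower front edge rises more than 80 mm above the stand) (z of front_foot in the frame of station above 0.12 m).
It also fails if it takes over 45 s, if anything falls off the work surface, if the arm or the gripper's body presses on something with over 40 N, if the wrist force passes 120 N, or if a joint passes its speed limit or range.

## Robot

A 7-joint arm with a two-finger parallel gripper is mounted at the origin on the work surface. World frame = base frame: x ahead of the robot, y to its left, z up, the work surface at z = 0. Lengths are in mm, angles in rad, forces in N, time in s.
With the tool pointing down it reaches from about 400 to 750 mm from the base axis. Payload 19.5 kg.
Tool frame: the origin (TCP) lies on the centre line of the jaws, within the pads' length; the fingertips stand 14 mm ahead of it and the grasp point (between the pads) lies 5 mm behind it; z points along the fingers, y is the line along which they close (so a half turn about z gives the same grasp; the last joint's range is limited). The gripper opens to 85 mm and grips with 20 to 120 N. Pads are 22 mm wide; open, the fingers measure 114 mm over their backs; the gripper's body (76 mm by 85 mm) begins 54 mm behind the grasp point. The pads swing forward as they close: fully open they stand 13 mm farther back than shut.
Start: joints at [1.293, 0.707, -0.028, 1.485, 0.022, 0.951, -0.075], TCP at [134.327, -559.064, 245.268] pointing down, gripper open.
Joint ranges: [-2.71, 2.71], [-0.32, 2.16], [-1.57, 1.52], [0, 2.45], [-1.46, 4.6], [0, 2.02], [-2.83, 2.83]. Speed limits (rad/s): [1.89, 1.89, 2.57, 2.57, 3.01, 3.01, 3.01].

## Interface

Orientations are given as a 3x3 rotation matrix whose columns are the frame's x, y, z axes.
In Python, from workcell import manip, viewer gives the robot as it stands.
- The arm moves only by the shell command python3 -m pendant 'ROWS'. ROWS is JSON, a list of rows, each an object with "linear": the shift along the tool's x, y, z in units of 30 mm (1.0 is 30 mm), a list of three; "rot": the turn, a rotation vector about the tool's x, y, z in units of 10 degrees (1.0 is 10 degrees), a list of three; "claw": the closure, from -1 (fully open) to 1 (shut). A call has 1 to 5 rows; each row is the pose to reach, as a shift and turn from the pose commanded when the call began, along the tool's axes at that moment; what a row does not reach only later rows make up. A row lasts 1/8 s, in which the tool goes at most 62.5 mm and 10.7 degrees, less where a joint would pass 70% of its speed; a pose out of reach is approached as far as the arm can. A call with a gripper value outside its range is refused whole. The fingers move at their own pace and stop on an object; the grip force is fixed at half the most. Time passes only in rows, so rows that repeat a pose let the fingers close. It gives the time, the measured TCP pose, the force, the opening and the grip force at its end, in the units of the state.
- manip.get_state(): the state, without advancing time (a new reading comes with each control period).
- viewer.read_camera(name): name is "scene" or "side" or "wrist"; returns a dict with "pixels" (420x560x3 uint8, blue, green, red), "fx", "fy", "cx", "cy" (pixels), "camera_from_world" (4x4, takes a point from world to camera coordinates). Camera axes: x right, y down, z forward; pixel columns grow to the right and rows downward; lengths in mm; the calibration is good to about 2 mm. A picture is of the moment at which its call begins. There is no depth.
- manip.finish_job(): hands the job in; it is judged then, once.
The state is a dict: "t": time; "qpos": joint angles; "qvel": joint speeds; "effort": joint torques, N m; "tool_pos": TCP position; "ee_rot": TCP orientation; "ft_force": force on the tool from outside, world axes, zero at the start; "wrist_torque": the same for the moment, N m; "finger_gap": finger opening in mm; "grip_force": force on a finger pad.
Only numpy, scipy, OpenCV 4.12 (cv2) and the standard library are available. Lean on these libraries where they do the work, as an engineer would, in place of code of your own. Each camera call takes 0.05 s, during which the arm holds its last target. There are 200 camera calls.

## Working session

There is one attempt and no reset: what is moved stays moved. The work goes in short steps, Python scripts to look and compute and a shell command to move; the robot and the scene stay as the last step left them, time stands still between calls to the robot, and variables do not carry over. Pictures are saved under pics/ and viewed, at most 10 in all, crops included, and the job is handed in when it is done.

```bash
mkdir -p pics; python3 - <<'E'
from workcell import manip, viewer
import cv2, numpy as np
s=manip.get_state(); print(s['t'],s['tool_pos'],np.round(s['ee_rot'],3),s['finger_gap'])
for n in ['scene','side']:
    c=viewer.read_camera(n); cv2.imwrite(f'pics/{n}0.png',c['pixels']); np.savez(f'{n}0.npz',**c)
    print(n,c['fx'],c['cx'],c['cy'],np.round(np.linalg.inv(c['camera_from_world']),3).tolist())
E
```

```text
0.0 [ 134.29502845 -558.84325919  244.8270244 ] [[ 0.972  0.234 -0.   ]
 [ 0.234 -0.972  0.001]
 [-0.    -0.001 -1.   ]] 85.5301274205381
scene 524.4754816497192 276.7410495178388 211.67479281326513 [[0.449, 0.75, -0.486, 1091.418], [0.893, -0.382, 0.235, -257.668], [-0.009, -0.54, -0.842, 1144.36], [0.0, 0.0, 0.0, 1.0]]
side 477.45442515939015 280.18952274891143 209.33431638364937 [[-0.756, -0.432, 0.492, -124.733], [-0.655, 0.476, -0.587, 711.586], [0.019, -0.766, -0.642, 912.729], [0.0, 0.0, 0.0, 1.0]]
```

View pics/scene0.png

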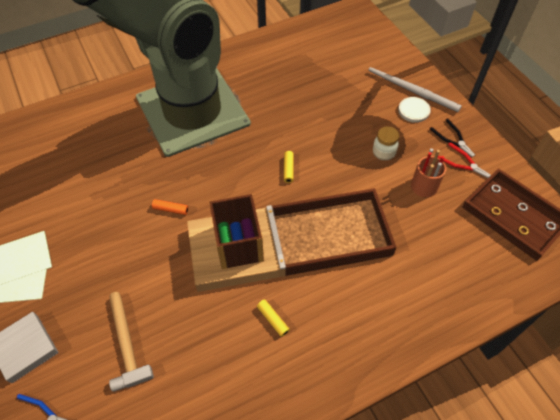

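View pics/side0.png

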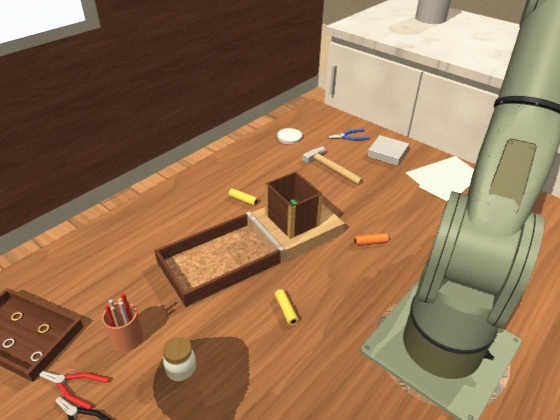

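The scene view shows the box at about (237,230) with green, blue and purple tubes inside (225–250,230). The bar runs from (270,208) to (283,270), with the tray to its right. The tubes lying loose at (170,207), (289,166) and (273,317) are orange or yellow, so they are look-alikes and stay put. The tubes inside the box match the description. I'll enlarge that area to confirm and to pick corners.

```bash
python3 - <<'E'
import cv2, numpy as np
a=cv2.imread('pics/scene0.png')[180:300,180:340]; b=cv2.imread('pics/side0.png')[160:270,230:350]
cv2.imwrite('pics/crop0.png',cv2.resize(a,None,fx=5,fy=5,interpolation=cv2.INTER_CUBIC))
E
```

```text
(no output)
```

View pics/crop0.png

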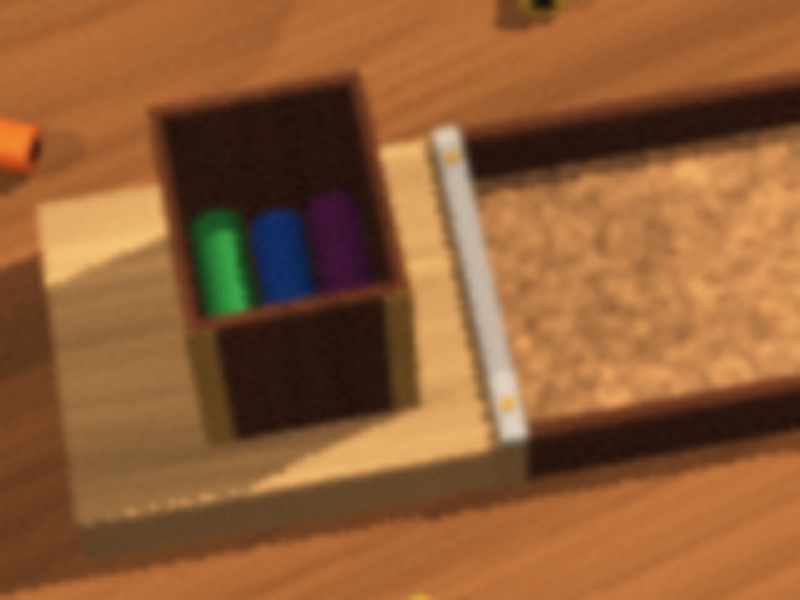

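The crop confirms green (220,260), blue (280,255) and purple (335,240) tubes in the box. I can read the mouth corners, the bar edges and the stand corners from it. Next I cast rays onto the known heights.

```bash
cat > h.py <<'E'
import numpy as np
def ray(c,u,v,z):
    M=np.linalg.inv(c['camera_from_world']); d=M[:3,:3]@[(u-c['cx'])/c['fx'],(v-c['cy'])/c['fy'],1]; o=M[:3,3]
    return o+d*(z-o[2])/d[2]
E
python3 - <<'E'
from h import *
c=np.load('scene0.npz')
P={k:ray(c,180+u/5,180+v/5,z)[:2] for k,(u,v,z) in dict(mbl=(150,108,150),mfl=(355,72,150),mfr=(410,285,150),mbr=(190,328,150),b0=(433,130,47),b1=(500,440,47),o0=(460,127,47),o1=(525,438,47),s0=(40,205,40),s1=(78,525,40),lbr=(213,442,40),lfr=(415,405,40)).items()}
for k,p in P.items(): print(k,p.round(1))
d=P['b1']-P['b0'];print('bar len',np.linalg.norm(d),'tip yaw',np.degrees(np.arctan2(d[1],d[0]))+90, 'x along bar')
# station x axis: perpendicular to the bar, toward +y
x=np.array([-d[1],d[0]])/np.linalg.norm(d); y=np.array([-x[1],x[0]]); O=(P['b0']+P['b1'])/2
print('O',O,'x',x)
for k,p in P.items(): print(k,round((p-O)@x,1),round((p-O)@y,1))
E
```

```text
mbl [ 423.6 -103.1]
mfl [448.2 -11.2]
mfr [561.4 -37.8]
mbr [ 537.5 -132.1]
b0 [431.2  34.2]
b1 [600.3 -13.9]
o0 [435.7  47. ]
o1 [604.7  -3.1]
s0 [ 378.4 -157. ]
s1 [ 548. -205.]
lbr [ 537.2 -132.6]
lfr [562.6 -39.8]
bar len 175.81246290141758 tip yaw 74.12779490847964 x along bar
O [515.76912886  10.15530843] x [0.27349263 0.9618741 ]
mbl -134.1 57.7
mfl -39.0 59.2
mfr -33.6 -57.0
mbr -130.9 -59.8
b0 0.0 87.9
b1 0.0 -87.9
o0 13.6 87.1
o1 11.6 -89.1
s0 -198.4 86.4
s1 -198.1 -89.8
lbr -131.5 -59.7
lfr -35.2 -58.7
```

```bash
cat >> h.py <<'E'
from scipy.spatial.transform import Rotation as Ro
O=np.array([515.8,10.2,0]); YAW=np.radians(74.1)
X=np.array([np.cos(YAW),np.sin(YAW),0]); Z=np.array([0,0,1.])
def tipoff(R): return R@[11,0,10]
def goal(sx,sz,tilt,sy=0):
    """units from the present pose to finger front corner at station (sx,sy,sz), tool tilted"""
    from workcell import manip
    s=manip.get_state(); R0=np.array(s['ee_rot']); p0=np.array(s['tool_pos'])
    t=np.radians(tilt); x=X*np.cos(t)+Z*np.sin(t); z=-Z*np.cos(t)+X*np.sin(t); R=np.c_[x,np.cross(z,x),z]
    p=O+sx*X+sy*np.cross(Z,X)+sz*Z-tipoff(R)
    return np.round(R0.T@(p-p0)/30,2), np.round(np.degrees(Ro.from_matrix(R0.T@R).as_rotvec())/10,2)
def now():
    from workcell import manip
    s=manip.get_state(); R=np.array(s['ee_rot']); d=np.array(s['tool_pos'])+tipoff(R)-O
    print('t %.2f tip sx %.1f sy %.1f sz %.1f tilt %.1f'%(s['t'],d@X,d@np.cross(Z,X),d[2],np.degrees(np.arctan2(R[:,2]@X,-R[2,2]))),'F',np.round(s['ft_force'],1),'gap',round(s['finger_gap'],1),'q',np.round(s['qpos'],2))
E
python3 -c "
from h import *
now();print(goal(-200,240,0),goal(-200,240,30))"
```

```text
t 0.10 tip sx -646.4 sy 201.5 sz 234.9 tilt 0.0 F [-0.   0.3 -0.7] gap 85.5 q [ 1.29  0.71 -0.03  1.48  0.02  0.95 -0.08]
(array([13.34, -9.35, -0.16]), array([-0.01, -0.  , -6.06])) (array([13.29, -9.24,  0.07]), array([ 1.58,  2.71, -5.92]))
```

```bash
python3 -m pendant '[{"linear":[2.7,-1.9,0],"rot":[0,0,-1],"claw":0},{"linear":[4.2,-3,0],"rot":[0,0,-2],"claw":0},{"linear":[5.7,-4,0],"rot":[0,0,-3],"claw":0},{"linear":[7.2,-5,0],"rot":[0,0,-4],"claw":0},{"linear":[8.6,-6,0],"rot":[0,0,-5],"claw":0}]'; python3 -c "
from h import *
now();print(goal(-200,240,0),goal(-200,240,30))"
```

```text
t: 0.72
tool_pos: [342.8, -323.7, 245.3]
ee_rot: [[0.441, 0.897, 0.0], [0.897, -0.441, 0.0], [0.0, 0.0, -1.0]]
ft_force: [1.1, -1.5, -0.2]
finger_gap: 42.5
grip_force: 0.0
t 0.72 tip sx -357.7 sy 72.9 sz 235.3 tilt 0.0 F [ 1.1 -1.5 -0.2] gap 42.5 q [ 0.84  0.56 -0.25  1.84  0.19  0.76  0.03]
(array([ 5.61,  1.52, -0.16]), array([ 0.  , -0.  , -1.03])) (array([5.5 , 1.54, 0.07]), array([ 0.27,  2.99, -1.  ]))
```

```bash
python3 -m pendant '[{"linear":[1.3,0.4,0],"rot":[0.05,0.6,-0.2],"claw":0},{"linear":[2.6,0.8,0],"rot":[0.1,1.2,-0.4],"claw":0},{"linear":[3.8,1.2,0],"rot":[0.16,1.8,-0.6],"claw":0},{"linear":[4.9,1.5,0],"rot":[0.2,2.4,-0.8],"claw":0},{"linear":[5.5,1.5,0.1],"rot":[0.27,3,-1],"claw":0}]'; python3 -c "
from h import *
now();print(goal(-175,160,30),goal(-160,95,30))"
```

```text
t: 1.35
tool_pos: [456.6, -196.5, 242.5]
ee_rot: [[0.239, 0.961, 0.141], [0.829, -0.278, 0.485], [0.505, 0.001, -0.863]]
ft_force: [-0.5, 0.1, -1.7]
finger_gap: 42.6
grip_force: 0.0
t 1.35 tip sx -200.4 sy 0.3 sz 239.4 tilt 30.3 F [-0.5  0.1 -1.7] gap 42.6 q [ 0.94  0.76 -0.61  1.68 -0.15  0.91  0.27]
(array([-0.6 ,  0.01,  2.71]), array([ 0.01, -0.03, -0.02])) (array([-1.26,  0.  ,  4.83]), array([ 0.01, -0.03, -0.02]))
```

```bash
python3 -m pendant '[{"linear":[-0.6,0,1.4],"rot":[0,0,0],"claw":0},{"linear":[-0.9,0,2.7],"rot":[0,0,0],"claw":0},{"linear":[-1.2,0,3.9],"rot":[0,0,0],"claw":0},{"linear":[-1.26,0,4.8],"rot":[0,0,0],"claw":0},{"linear":[-1.26,0,4.83],"rot":[0,0,0],"claw":0}]'; python3 - <<'E'
from h import *
from workcell import viewer
import cv2
now();print(goal(-140,93,30),goal(-100,93,30))
c=viewer.read_camera('scene')['pixels']; d=viewer.read_camera('side')['pixels']
f=lambda a:cv2.resize(a,(400,320),interpolation=cv2.INTER_CUBIC)
cv2.imwrite('pics/b.png',np.hstack([f(c[140:300,150:350]),f(d[130:290,200:400])]))
E
```

```text
t: 1.98
tool_pos: [466.3, -158.5, 97.0]
ee_rot: [[0.242, 0.96, 0.138], [0.83, -0.279, 0.483], [0.502, -0.003, -0.865]]
ft_force: [-0.7, 0.7, 1.0]
finger_gap: 42.8
grip_force: 0.0
t 1.98 tip sx -161.3 sy 1.3 sz 93.9 tilt 30.2 F [-0.7  0.7  1. ] gap 42.8 q [ 0.85  0.98 -0.57  1.84 -0.1   0.52  0.29]
(array([0.6 , 0.04, 0.38]), array([ 0.  , -0.02, -0.03])) (array([1.75, 0.04, 1.05]), array([ 0.  , -0.02, -0.03]))
```

View pics/b.png

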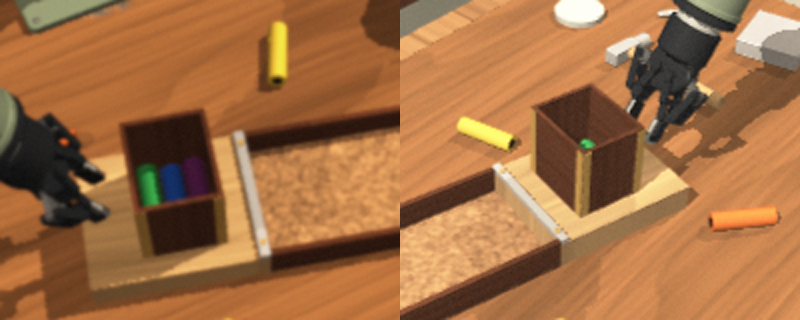

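The picture shows both fingertips (at (100,170–210) in the left half) just behind the box's back face, with the tubes still in place. Now I slide the box.

```bash
python3 -m pendant '[{"linear":[0.45,0,0.26],"rot":[0,0,0],"claw":0},{"linear":[0.7,0,0.4],"rot":[0,0,0],"claw":0},{"linear":[0.9,0,0.52],"rot":[0,0,0],"claw":0},{"linear":[1.1,0,0.64],"rot":[0,0,0],"claw":0},{"linear":[1.3,0,0.75],"rot":[0,0,0],"claw":0}]'; python3 -c "
from h import *
now()"
python3 -m pendant '[{"linear":[0.15,0,0.09],"rot":[0,0,0],"claw":0},{"linear":[0.25,0,0.15],"rot":[0,0,0],"claw":0},{"linear":[0.35,0,0.2],"rot":[0,0,0],"claw":0}]'; python3 - <<'E'
from h import *
from workcell import viewer
import cv2
now();print(goal(-100,93,30))
c=viewer.read_camera('scene')['pixels']; d=viewer.read_camera('side')['pixels']
f=lambda a:cv2.resize(a,(400,320),interpolation=cv2.INTER_CUBIC)
cv2.imwrite('pics/c.png',np.hstack([f(c[180:300,190:340]),f(d[140:260,225:375])]))
E
```

```text
t: 2.7
tool_pos: [479.6, -116.2, 98.1]
ee_rot: [[0.243, 0.96, 0.141], [0.831, -0.28, 0.481], [0.501, 0.0, -0.866]]
ft_force: [-1.9, -3.4, 1.9]
finger_gap: 42.4
grip_force: 1.8
t 2.70 tip sx -116.9 sy 0.1 sz 95.0 tilt 30.1 F [-1.9 -3.4  1.9] gap 42.4 q [ 0.77  0.97 -0.57  1.88 -0.13  0.44  0.24]
t: 3.08
tool_pos: [482.8, -104.5, 98.1]
ee_rot: [[0.242, 0.96, 0.14], [0.831, -0.28, 0.481], [0.501, -0.0, -0.865]]
ft_force: [-1.0, -4.0, 0.6]
finger_gap: 42.3
grip_force: 1.7
t 3.08 tip sx -104.9 sy 0.2 sz 95.0 tilt 30.1 F [-1.  -4.   0.6] gap 42.3 q [ 0.75  0.97 -0.57  1.89 -0.14  0.42  0.23]
(array([0.11, 0.01, 0.14]), array([ 0.02, -0.01, -0.03]))
```

View pics/c.png

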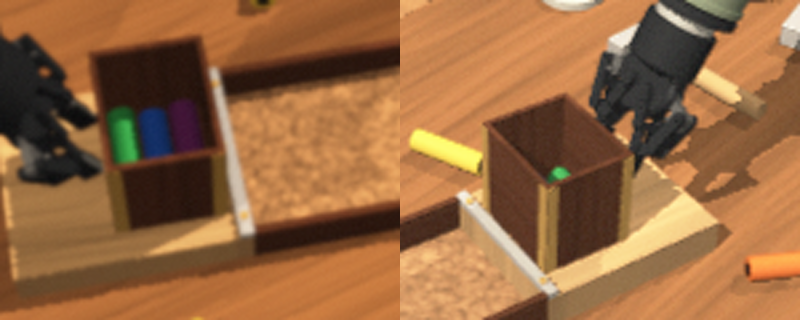

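The box is upright with the tubes in, and its front face is a few mm short of the bar (left half, near (225,200)). I'll push gently until the force rises.

```bash
python3 -m pendant '[{"linear":[0.06,0,0.035],"rot":[0,0,0],"claw":0},{"linear":[0.12,0,0.07],"rot":[0,0,0],"claw":0}]'; python3 -c "
from h import *
now()"
python3 -m pendant '[{"linear":[0.06,0,0.035],"rot":[0,0,0],"claw":0},{"linear":[0.12,0,0.07],"rot":[0,0,0],"claw":0},{"linear":[0.12,0,0.07],"rot":[0,0,0],"claw":0}]'; python3 - <<'E'
from h import *
from workcell import viewer
import cv2
now()
c=viewer.read_camera('scene')['pixels']
cv2.imwrite('pics/d.png',cv2.resize(c[190:280,200:300],(700,630-30),interpolation=cv2.INTER_CUBIC))
E
```

```text
t: 3.42
tool_pos: [483.9, -100.6, 98.1]
ee_rot: [[0.242, 0.96, 0.14], [0.831, -0.28, 0.481], [0.501, -0.0, -0.865]]
ft_force: [-0.8, -3.6, 1.8]
finger_gap: 42.8
grip_force: 1.9
t 3.42 tip sx -100.8 sy 0.2 sz 94.9 tilt 30.1 F [-0.8 -3.6  1.8] gap 42.8 q [ 0.74  0.97 -0.57  1.9  -0.14  0.41  0.23]
t: 3.8
tool_pos: [485.5, -98.8, 98.0]
ee_rot: [[0.244, 0.959, 0.142], [0.832, -0.282, 0.478], [0.499, 0.002, -0.867]]
ft_force: [-4.9, -21.3, 10.3]
finger_gap: 42.6
grip_force: 11.0
t 3.80 tip sx -98.6 sy -0.8 sz 94.8 tilt 29.9 F [ -4.9 -21.3  10.3] gap 42.6 q [ 0.74  0.97 -0.57  1.9  -0.14  0.41  0.22]
```

View pics/d.png

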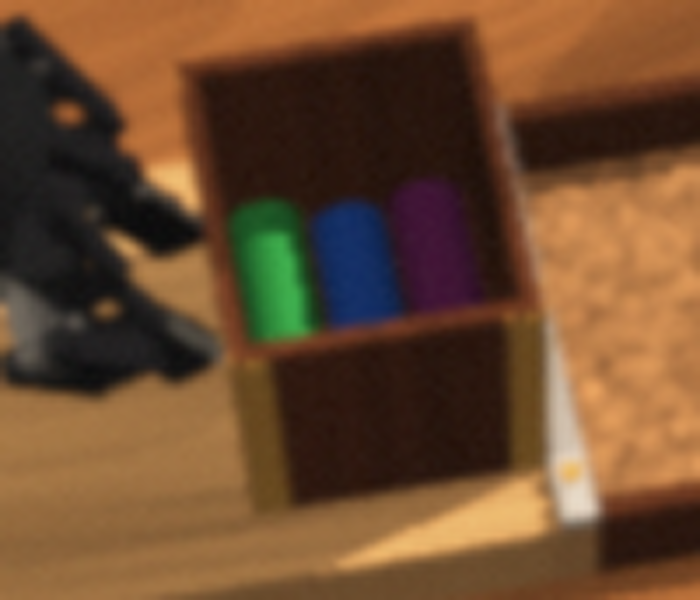

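The box's front face is flush with the bar (near (545,400)) and the force rose to 21 N; it is upright with the tubes inside. Next I back off, go up to 85 mm on the back face, and compute the arc.

```bash
python3 -m pendant '[{"linear":[-0.4,0,-0.25],"rot":[0,0,0],"claw":0},{"linear":[-0.2,0,-0.8],"rot":[0,0,0],"claw":0},{"linear":[0.2,0,-1.1],"rot":[0,0,0],"claw":0},{"linear":[0.2,0,-1.1],"rot":[0,0,0],"claw":0}]'; cat >> h.py <<'E'
def arc(th,h=83,press=0):
    r=np.hypot(99,h-7); a=np.arctan2(h-7,-99)-np.radians(th)
    return r*np.cos(a)+press*np.cos(np.radians(th)), 47+r*np.sin(a)-press*np.sin(np.radians(th))
E
python3 - <<'E'
from h import *
now()
for th in (0,5,10,15,20,25,30): print(th,np.round(arc(th,press=2),1),*goal(*arc(th,press=2),30))
E
```

```text
t: 4.35
tool_pos: [482.3, -106.7, 130.5]
ee_rot: [[0.241, 0.96, 0.141], [0.831, -0.279, 0.481], [0.501, 0.001, -0.865]]
ft_force: [0.8, 0.3, 0.1]
finger_gap: 42.8
grip_force: 0.0
t 4.35 tip sx -107.1 sy 0.1 sz 127.3 tilt 30.1 F [0.8 0.3 0.1] gap 42.8 q [ 0.76  0.91 -0.59  1.88 -0.15  0.49  0.22]
0 [-97. 123.] [0.22 0.   0.29] [ 0.02 -0.01 -0.02]
5 [-90.  131.2] [0.56 0.   0.18] [ 0.02 -0.01 -0.02]
10 [-82.3 138.7] [0.91 0.   0.09] [ 0.02 -0.01 -0.02]
15 [-74.  145.5] [1.26 0.   0.03] [ 0.02 -0.01 -0.02]
20 [-65.2 151.6] [ 1.62 -0.    0.  ] [ 0.02 -0.01 -0.02]
25 [-55.8 156.9] [ 1.97 -0.    0.01] [ 0.02 -0.01 -0.02]
30 [-46.  161.3] [ 2.33 -0.    0.04] [ 0.02 -0.01 -0.02]
```

```bash
python3 -m pendant '[{"linear":[0.22,0,0.29],"rot":[0,0,0],"claw":0},{"linear":[0.4,0,0.23],"rot":[0,0,0],"claw":0},{"linear":[0.56,0,0.18],"rot":[0,0,0],"claw":0},{"linear":[0.74,0,0.13],"rot":[0,0,0],"claw":0},{"linear":[0.91,0,0.09],"rot":[0,0,0],"claw":0}]'; python3 - <<'E'
from h import *
from workcell import viewer
import cv2
now()
for th in (10,15,20,25,30,35,40): print(th,np.round(arc(th,press=2),1),*goal(*arc(th,press=2),30))
c=viewer.read_camera('scene')['pixels']; d=viewer.read_camera('side')['pixels']
f=lambda a:cv2.resize(a,(400,320),interpolation=cv2.INTER_CUBIC)
cv2.imwrite('pics/e.png',np.hstack([f(c[180:300,190:340]),f(d[140:260,225:375])]))
E
```

```text
t: 4.97
tool_pos: [488.9, -83.1, 141.2]
ee_rot: [[0.242, 0.96, 0.14], [0.831, -0.28, 0.481], [0.501, -0.0, -0.865]]
ft_force: [-0.6, -1.7, -0.3]
finger_gap: 42.8
grip_force: 0.7
t 4.97 tip sx -82.6 sy 0.2 sz 138.0 tilt 30.1 F [-0.6 -1.7 -0.3] gap 42.8 q [ 0.72  0.89 -0.59  1.89 -0.17  0.48  0.18]
10 [-82.3 138.7] [ 0.02  0.01 -0.02] [ 0.01 -0.01 -0.03]
15 [-74.  145.5] [ 0.37  0.01 -0.07] [ 0.01 -0.01 -0.03]
20 [-65.2 151.6] [ 0.73  0.01 -0.1 ] [ 0.01 -0.01 -0.03]
25 [-55.8 156.9] [ 1.09  0.   -0.1 ] [ 0.01 -0.01 -0.03]
30 [-46.  161.3] [ 1.44  0.   -0.06] [ 0.01 -0.01 -0.03]
35 [-35.9 164.9] [1.8  0.   0.01] [ 0.01 -0.01 -0.03]
40 [-25.5 167.6] [ 2.14 -0.    0.1 ] [ 0.01 -0.01 -0.03]
```

View pics/e.png

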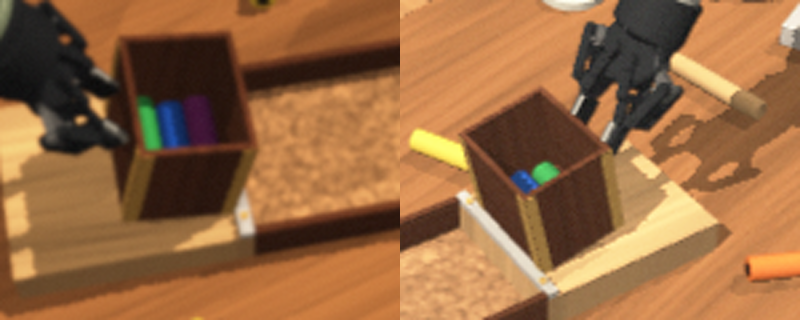

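The box is tipping about the bar at roughly 10°, with its foot on the bar (left half, (235,215)) and a very small contact force. I continue along the arc.

```bash
python3 -m pendant '[{"linear":[0.37,0,-0.07],"rot":[0,0,0],"claw":0},{"linear":[0.73,0,-0.1],"rot":[0,0,0],"claw":0},{"linear":[1.09,0,-0.1],"rot":[0,0,0],"claw":0},{"linear":[1.44,0,-0.06],"rot":[0,0,0],"claw":0},{"linear":[1.8,0,0.01],"rot":[0,0,0],"claw":0}]'; python3 - <<'E'
from h import *
from workcell import viewer
import cv2
now()
for th in (35,40,45,50,55,60,65,70): print(th,np.round(arc(th,press=2),1),*goal(*arc(th,press=2),30))
c=viewer.read_camera('scene')['pixels']; d=viewer.read_camera('side')['pixels']
f=lambda a:cv2.resize(a,(400,320),interpolation=cv2.INTER_CUBIC)
cv2.imwrite('pics/f.png',np.hstack([f(c[180:300,190:340]),f(d[140:260,225:375])]))
E
```

```text
t: 5.7
tool_pos: [502.2, -37.7, 168.2]
ee_rot: [[0.242, 0.96, 0.14], [0.831, -0.28, 0.481], [0.501, -0.0, -0.865]]
ft_force: [-1.6, -2.0, 2.3]
finger_gap: 42.8
grip_force: 1.6
t 5.70 tip sx -35.3 sy -0.1 sz 165.1 tilt 30.1 F [-1.6 -2.   2.3] gap 42.8 q [ 0.63  0.83 -0.59  1.9  -0.21  0.48  0.11]
35 [-35.9 164.9] [-0.02 -0.   -0.01] [ 0.02 -0.01 -0.03]
40 [-25.5 167.6] [ 0.32 -0.    0.09] [ 0.02 -0.01 -0.03]
45 [-14.8 169.3] [ 0.66 -0.01  0.22] [ 0.02 -0.01 -0.03]
50 [ -4.1 170.2] [ 0.98 -0.01  0.37] [ 0.02 -0.01 -0.03]
55 [  6.6 170. ] [ 1.29 -0.01  0.56] [ 0.02 -0.01 -0.03]
60 [ 17.3 169. ] [ 1.58 -0.01  0.76] [ 0.02 -0.01 -0.03]
65 [ 27.9 167. ] [ 1.85 -0.01  1.  ] [ 0.02 -0.01 -0.03]
70 [ 38.2 164.1] [ 2.1  -0.02  1.25] [ 0.02 -0.01 -0.03]
```

View pics/f.png

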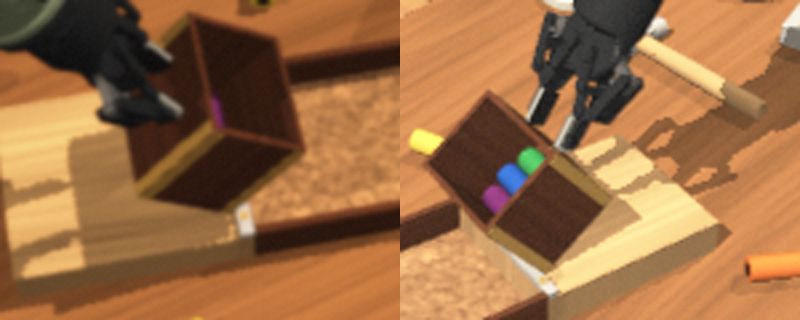

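The box is at about 35–40°, with its foot at the bar (right half, (555,270)) and all three tubes inside ((490–530, 160–200)). I continue past 60°.

```bash
python3 -m pendant '[{"linear":[0.32,0,0.09],"rot":[0,0,0],"claw":0},{"linear":[0.66,0,0.22],"rot":[0,0,0],"claw":0},{"linear":[0.98,0,0.37],"rot":[0,0,0],"claw":0},{"linear":[1.29,0,0.56],"rot":[0,0,0],"claw":0},{"linear":[1.58,0,0.76],"rot":[0,0,0],"claw":0}]'; python3 - <<'E'
from h import *
from workcell import viewer
import cv2
now()
for th in (60,65,70,75): print(th,np.round(arc(th,press=2),1),*goal(*arc(th,press=2),30))
c=viewer.read_camera('scene')['pixels']; d=viewer.read_camera('side')['pixels']
f=lambda a:cv2.resize(a,(400,320),interpolation=cv2.INTER_CUBIC)
cv2.imwrite('pics/g.png',np.hstack([f(c[180:300,210:360]),f(d[140:260,215:365])]))
E
```

```text
t: 6.42
tool_pos: [517.0, 13.2, 172.4]
ee_rot: [[0.242, 0.96, 0.14], [0.83, -0.279, 0.482], [0.502, -0.0, -0.865]]
ft_force: [-1.8, 1.2, 17.6]
finger_gap: 43.0
grip_force: 8.0
t 6.42 tip sx 17.7 sy -0.4 sz 169.2 tilt 30.1 F [-1.8  1.2 17.6] gap 43.0 q [ 0.52  0.82 -0.59  1.9  -0.24  0.43  0.05]
60 [ 17.3 169. ] [-0.02 -0.01 -0.  ] [ 0.02 -0.01 -0.03]
65 [ 27.9 167. ] [ 0.26 -0.01  0.23] [ 0.02 -0.01 -0.03]
70 [ 38.2 164.1] [ 0.51 -0.02  0.49] [ 0.02 -0.01 -0.03]
75 [ 48.3 160.4] [ 0.73 -0.02  0.77] [ 0.02 -0.01 -0.03]
```

View pics/g.png

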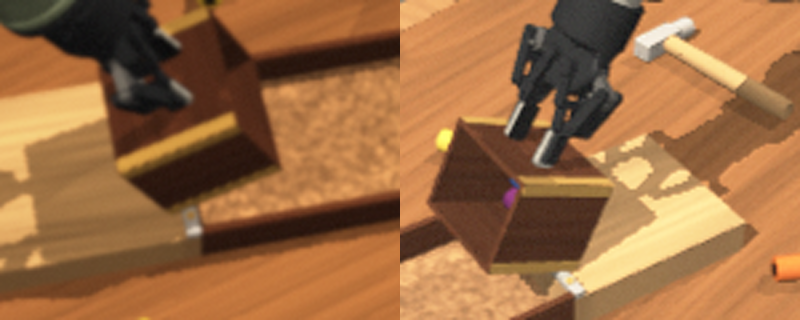

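The box is past 60° (right half: back face facing up at (540,160), bar end at (575,285)), with the fingers pressing down at 17 N. I'll continue mainly forwards to let it go over.

```bash
python3 -m pendant '[{"linear":[0.3,0,0.17],"rot":[0,0,0],"claw":0},{"linear":[0.6,0,0.42],"rot":[0,0,0],"claw":0},{"linear":[0.88,0,0.74],"rot":[0,0,0],"claw":0}]'; python3 - <<'E'
from h import *
now()
E
```

```text
t: 6.9
tool_pos: [526.5, 46.1, 166.3]
ee_rot: [[0.241, 0.96, 0.14], [0.83, -0.279, 0.482], [0.502, 0.0, -0.865]]
ft_force: [-1.1, 5.6, 11.2]
finger_gap: 42.9
grip_force: 5.3
t 6.90 tip sx 52.0 sy -0.5 sz 163.2 tilt 30.2 F [-1.1  5.6 11.2] gap 42.9 q [ 0.44  0.83 -0.58  1.9  -0.26  0.38  0.01]
```

```bash
python3 - <<'E'
from h import *
from workcell import viewer
import cv2
c=viewer.read_camera('scene')['pixels']; d=viewer.read_camera('side')['pixels']
f=lambda a:cv2.resize(a,(400,320),interpolation=cv2.INTER_CUBIC)
cv2.imwrite('pics/i.png',np.hstack([f(c[180:300,230:380]),f(d[140:260,195:345])]))
now()
E
```

```text
t 7.00 tip sx 52.3 sy -0.3 sz 162.6 tilt 30.1 F [-0.7 -0.5 -0.1] gap 42.7 q [ 0.44  0.83 -0.58  1.9  -0.26  0.38  0.01]
```

View pics/i.png

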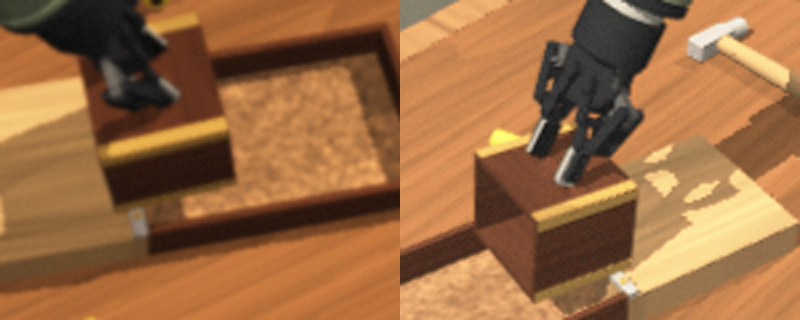

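That was my tenth picture. It shows the box at about 90–100° and still moving, with its foot end over the bar ((135,220) left, (625,280) right) and the fingers now unloaded. I'll retract and check the tubes with colour masks.

```bash
python3 -m pendant '[{"linear":[0,0,-0.6],"rot":[0,0,0],"claw":0},{"linear":[-0.3,0,-1.5],"rot":[0,0,0],"claw":0},{"linear":[-1.2,0,-3],"rot":[0,0,0],"claw":0},{"linear":[-2.5,0,-4],"rot":[0,0,0],"claw":0},{"linear":[-4,0,-5],"rot":[0,0,0],"claw":0}]' | head -2
cat > look.py <<'E'
from h import *
from workcell import viewer
import cv2
now()
for n in ('scene','side'):
    c=viewer.read_camera(n); im=c['pixels']; cv2.imwrite(f'pics/{n}_z.png',im); hsv=cv2.cvtColor(im,cv2.COLOR_BGR2HSV)
    for k,lo,hi in (('green',50,80),('blue',100,122),('purple',130,165)):
        m=cv2.inRange(hsv,(lo,90,40),(hi,255,255))
        N,_,st,ce=cv2.connectedComponentsWithStats(m)
        for i in range(1,N):
            p=ray(c,*ce[i],19)-O
            if st[i,4]>5 and -250<p@X<330 and abs(p@np.cross(Z,X))<130: print(n,k,st[i,4],ce[i].round(0),'sx %.0f sy %.0f'%(p@X,p@np.cross(Z,X)))
E
python3 look.py
```

```text
t: 7.62
tool_pos: [475.7, -128.8, 235.8]
t 7.62 tip sx -130.2 sy 0.4 sz 232.7 tilt 30.1 F [ 0.5  0.  -0.2] gap 42.7 q [ 0.82  0.74 -0.61  1.77 -0.19  0.77  0.2 ]
scene green 320 [377. 227.] sx 262 sy -9
scene blue 333 [367. 230.] sx 236 sy -13
scene purple 318 [357. 230.] sx 211 sy -7
side green 225 [176. 270.] sx 255 sy -13
side blue 302 [184. 266.] sx 232 sy -16
side purple 285 [194. 264.] sx 206 sy -9
```

All three tubes lie side by side against the tray's far wall, and both views agree. Next I let things settle and check the box's pose from the brass straps.

```bash
python3 -m pendant '[{"linear":[0,0,-0.5],"rot":[0,0,0],"claw":0},{"linear":[0,0,-0.5],"rot":[0,0,0],"claw":0},{"linear":[0,0,-0.5],"rot":[0,0,0],"claw":0},{"linear":[0,0,-0.5],"rot":[0,0,0],"claw":0}]' | head -1; python3 look.py; python3 - <<'E'
from h import *
from workcell import viewer
import cv2
old={n:cv2.imread(f'pics/{n}_z.png') for n in('scene','side')}
Y=np.cross(Z,X)
for n in ('scene','side'):
    c=viewer.read_camera(n); im=c['pixels']; T=c['camera_from_world']
    def pr(sx,sy,sz):
        q=T@np.r_[O+sx*X+sy*Y+sz*Z,1]; return np.array([c['fx']*q[0]/q[2]+c['cx'],c['fy']*q[1]/q[2]+c['cy']])
    d=cv2.absdiff(im,old[n]).max(2); print(n,'pixels changed',(d>25).sum())
    a=np.radians(118); zb=np.array([np.sin(a),np.cos(a)]); nb=np.array([-np.cos(a),np.sin(a)]) # box z, and toward back face
    # near-side strap on the back face, sy=-60 (scene) : back bottom, back mouth
    foot=np.array([0,47])-10*zb
    for lab,q in (('back_bottom',foot+100*nb),('back_mouth',foot+100*nb+110*zb)):
        for sy in(-60,60): print(' predicted',lab,sy,q.round(),pr(q[0],sy,q[1]).round(1))
    hsv=cv2.cvtColor(im,cv2.COLOR_BGR2HSV); m=cv2.inRange(hsv,(18,120,70),(28,255,255))
    p=pr(50,0,100); R=np.zeros_like(m); cv2.circle(R,tuple(int(v) for v in p),60,255,-1); m&=R
    for k in cv2.findContours(m,cv2.RETR_EXTERNAL,cv2.CHAIN_APPROX_SIMPLE)[0]:
        if cv2.contourArea(k)>25: print(' brass',cv2.contourArea(k),cv2.boxPoints(cv2.minAreaRect(k)).round().tolist())
E
```

```text
t: 8.22
t 8.22 tip sx -135.8 sy 0.6 sz 245.0 tilt 30.1 F [ 0.2  0.6 -0.2] gap 43.0 q [ 0.83  0.72 -0.61  1.75 -0.19  0.81  0.2 ]
scene green 319 [377. 227.] sx 262 sy -9
scene blue 334 [367. 230.] sx 236 sy -13
scene purple 319 [357. 230.] sx 210 sy -7
side green 225 [176. 270.] sx 255 sy -13
side blue 301 [184. 266.] sx 232 sy -16
side purple 286 [194. 264.] sx 206 sy -9
scene pixels changed 3
 predicted back_bottom -60 [ 38. 140.] [294.4 235. ]
 predicted back_bottom 60 [ 38. 140.] [283.8 191.3]
 predicted back_mouth -60 [135.  88.] [335.1 239.2]
 predicted back_mouth 60 [135.  88.] [322.9 197.1]
 brass 170.5 [[239.0, 246.0], [251.0, 241.0], [258.0, 258.0], [246.0, 263.0]]
 brass 106.5 [[296.0, 234.0], [296.0, 230.0], [334.0, 234.0], [334.0, 238.0]]
 brass 571.0 [[231.0, 214.0], [264.0, 209.0], [268.0, 235.0], [236.0, 241.0]]
 brass 74.0 [[286.0, 194.0], [286.0, 191.0], [323.0, 197.0], [323.0, 200.0]]
 brass 142.5 [[284.0, 160.0], [293.0, 160.0], [293.0, 182.0], [284.0, 182.0]]
side pixels changed 65
 predicted back_bottom -60 [ 38. 140.] [240.1 194.7]
 predicted back_bottom 60 [ 38. 140.] [264.4 220.5]
 predicted back_mouth -60 [135.  88.] [208.1 222.6]
 predicted back_mouth 60 [135.  88.] [230.4 250.4]
 brass 26.0 [[260.0, 252.0], [278.0, 236.0], [279.0, 237.0], [261.0, 253.0]]
 brass 243.0 [[228.0, 244.0], [261.0, 215.0], [266.0, 221.0], [233.0, 250.0]]
 brass 208.0 [[201.0, 200.0], [250.0, 180.0], [259.0, 203.0], [210.0, 222.0]]
```

The brass straps match the predicted pose for 118° across the bar to within 1–2 px. The scene is static, the tubes are in the tray past the mouth, and the arm is clear.

```bash
python3 -c "
from workcell import manip
print(manip.finish_job())"
```

```text
the job is handed in; nothing more can be done
None
```

The job is handed in at about 8.5 s: the box measures about 118° from upright, at rest across the stop bar, all three tubes lie in the tray past its mouth, the arm is clear and never went near the jar, pot or mallet; no verdict was returned.

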